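# Stand the crepe machine's display on its kickstand

## Task

The crepe machine's display panel lies face-in on its slanted white service cradle. Swing the kickstand on its back fully open by the orange tab, then lift the panel out and stand it up on its kickstand in the middle of the round green mat, lower edge down and leaning back so that its screen looks slightly upward. Set it down gently and do not shove or knock over the bottle, the tape roll, the gear or the white bracket.

Things in the scene. Friction and masses are not known exactly. Their poses are not given: they have to be found in the camera images.
- panel_mid (a point): centre of the display panel: black slab 140 mm wide, 150 tall, 14 thick. z runs up it from lower to upper edge, y along its width, +x out of its back (kickstand side), -x out of its screen (blue with coloured tiles). At the start its upper edge leans 0.5 rad from vertical to its screen side; the top 45 mm project beyond the cradle's board and can be pinched across the 14 mm thickness
- panel: the same panel with its kickstand, about 0.45 kg; origin at the centre of its lower edge, 75 mm below panel_mid along z; same axes. Stood on the open kickstand it rests on the rear (+x) corner of its lower edge and on the kickstand's foot, and leans back 0.37 to 0.46 rad from vertical (0.02 rad more per 0.05 rad of opening; 0.40 at 0.75), its +x axis that much below level
- leg (a joint): opening angle of the kickstand, rad: 0 folded flat along the back, 0.85 fully open at its stop; starts between 0 and 0.15. A stiff (friction) hinge, 0.06 N m: it stays where it is left. It opens by its foot swinging away from the panel's back
- leg_hinge (a point): hinge line of the kickstand, in the middle of its width: 105 mm above the panel's lower edge, 13 mm in +x from the panel's mid-plane (6 mm off its back). The hinge axis runs along the panel's y; its barrel stands 11 mm off the back and is 60 mm wide
- leg_tab (a point): centre of the orange tab on the kickstand's outer face: block 26 mm wide along the hinge axis (pinch it there), 16 mm along the leg, 24 mm out from the leg. It lies 82 mm down the leg from the hinge and 15 mm outward of the leg's mid-plane (21 mm off the panel's back when folded). Axes turn with the leg: z from foot to hinge, +x out of the leg's outer face, y along the hinge
- leg_foot (a point): end of the kickstand: aluminium bar 100 mm long from the hinge, 26 mm wide, 6 mm thick; this point is the middle of its end
- mat_top (a point): centre of the top face of the round green mat, 250 mm across, 3 mm thick, fixed on the table
- mat: the same green mat, origin at the centre of its underside on the table
- cradle: white service cradle, fixed: base 150 x 130 mm, slanted board 120 mm wide that carries the panel's lower edge 30 mm above the table on a ledge; two lips 10 mm high hold that edge on the back side, so draw the panel out along its own z for 25 mm first. Origin at the centre of its underside; the panel's back faces its +x side; highest point 120 mm up
- bottle: clear water bottle, 64 mm across, 200 mm tall, standing; bystander, origin at its base centre
- tape: roll of yellow tape lying flat, 84 mm across, 24 mm high; bystander, origin at its base centre
- gear: black printed gear lying flat, 80 mm across, 22 mm high; bystander, origin at its base centre
- bracket: white printed bracket, 50 x 45 mm, 128 mm tall, standing; bystander, origin at its base centre
Mind the look-alikes: they are no part of the job. Leave any brown or red look-alike of the panel alone.

How it is judged:
By the outcome, as a careful person would: the job done as asked, in the order asked, and still so for the second after the job is handed in, with the robot touching nothing.
It also fails if it takes over 59 s, if anything falls off the work surface, if the arm or the gripper's body presses on something with over 40 N, if the wrist force passes 120 N, or if a joint passes its speed limit or range.

## Robot

A 7-joint arm with a two-finger parallel gripper is mounted at the origin on the work surface. World frame = base frame: x ahead of the robot, y to its left, z up, the work surface at z = 0. Lengths are in m, angles in rad, forces in N, time in s.
With the tool pointing down it reaches from about 0.4 to 0.85 m from the base axis. Payload 4.5 kg.
Tool frame: the origin (TCP) lies between the finger pads; the fingertips stand 14 mm ahead of it and the grasp point (between the pads) lies 5 mm behind it; z points along the fingers, y is the line along which they close (so a half turn about z gives the same grasp; the last joint's range is limited). The gripper opens to 88 mm and grips with 3 to 60 N. Pads are 18 mm wide; open, the fingers measure 123 mm over their backs; the gripper's body (75 mm by 187 mm) begins 45 mm behind the grasp point.
Start: joints at [-1.285, 0.689, -0.195, 1.565, 0.157, 0.902, -0.215], TCP at [0.156, 0.605, 0.253] pointing down, gripper open.
Joint ranges: [-3.01, 3.01], [-0.46, 2.08], [-1.47, 1.51], [0.13, 2.56], [-1, 4.14], [0.04, 2.09], [-2.66, 2.66]. Speed limits (rad/s): [2.57, 2.57, 3.14, 3.14, 3.14, 3.14, 3.14].

## Interface

Orientations are given as a rotation vector (axis times angle).
In Python, from rig import telemetry, read_camera, camera_model, workorder, spot_in, spot_point gives the robot as it stands.
- The arm moves only by the tool drive_tool, never from a script. Its argument "series" is text: rows parted by semicolons, each of 5 numbers parted by spaces: the shift along the tool's x, y, z in mm, then the turn about the tool's z in rad, then the closure in counts, from 0 (fully open) to 255 (shut). In form: dx dy dz yaw hand; .... A call has 1 to 20 rows; each row shifts and turns the commanded pose from where the row before left it, along the tool's axes as they then stand; what a row does not reach is not made up. A row lasts 1/10 s, in which the tool goes at most 50 mm and 8.59 degrees, less where a joint would pass 70% of its speed; a pose out of reach is approached as far as the arm can. A call is refused whole if a number of a shift passes 50 or a number of a turn 0.15, either way. A call with a gripper value outside its range is refused whole. The fingers move at their own pace and stop on an object; "grip_force" is the grip in N (left out, the last holds). Time passes only in rows, so rows that do not move let the fingers close. It gives the time, the measured TCP pose, the force, the opening and the grip force at its end, in the units of the state.
- telemetry.observe(): the state, without advancing time (a new reading comes with each control period).
- read_camera(name): name is "scene" or "top" or "wrist"; returns the picture (384x512x3 uint8, red, green, blue); there is no depth.
- camera_model(name): a dict with "fov_y" (degrees; the focal length in pixels is half the picture's height over the tangent of half this angle, whatever the lens; pixels are square), "cx", "cy" (the principal point, pixels), "k1" (the pictures are not rectified: a ray, as slopes to the right and down, at radius r is drawn at 1 + k1 r^2 times it, then the intrinsics apply), "rvec" (rotation vector, rad) and "tvec" (3), from world to camera coordinates, as OpenCV has them. Camera axes: x right, y down, z forward; pixel columns grow to the right and rows downward; lengths in m; the calibration is good to about 2 mm. A picture is of the moment at which its call begins: read the wrist's pose just before it. camera_model takes no time and is no camera call; for the wrist camera it gives the pose at the moment of the call.
- workorder.finish_job(): hands the job in; it is judged then, once.
Trained networks look in the newest picture that a camera, given by its name, has taken for a name from the list of things; names that differ only in an ending like _2 or _b are one class to them, and where a whole thing is asked for, a point or a joint stands for the part that bears it (a point fixed in the world has none). Each returns a list of dicts, best first, with "confidence" (0 to 1); they miss things now and then, are a little off and sometimes report something else, mostly with a low value. They report only what shows in the picture. A call takes as long as a camera call. They do not tell look-alikes from the thing itself.
- spot_in(name, camera): "rect" ([left, top, width, height] in pixels, round what is visible of it).
- spot_point(name, camera): "at" ([column, row] in pixels: a listed point, or the origin of a listed thing).
The state is a dict: "clock": time; "joints": joint angles; "qvel": joint speeds; "joint_torque": joint torques, N m; "ee_pos": TCP position; "ee_rot": TCP orientation; "force": force on the tool from outside, world axes, zero at the start; "moment": the same for the moment, N m; "grip_width": finger opening in m; "gripper_force": force on a finger pad.
Only numpy, scipy, OpenCV 4.12 (cv2) and the standard library are available. Lean on these libraries where they do the work, as an engineer would, in place of code of your own. Each camera call takes 0.05 s, during which the arm holds its last target. There are 200 camera calls.

## Working session

There is one attempt and no reset: what is moved stays moved. The work goes in short steps, Python scripts to look and compute and a tool call to move; the robot and the scene stay as the last step left them, time stands still between calls to the robot, and variables do not carry over. Pictures are saved under pics/ and viewed, at most 13 in all, crops included, and the job is handed in when it is done.

Besides the shell and the picture viewer there is one more tool, called after "Emit:" as name(argument=value, ...) on one line, values as JSON. drive_tool: Moves the arm, as the interface text tells. Its arguments: {"type":"object","properties":{"series":{"type":"string"},"grip_force":{"type":"number"}},"required":["series"]}

```bash
ls; mkdir -p pics; python3 - <<'E'
from rig import *
import cv2
s=telemetry.observe(); print({k:s[k] for k in('clock','ee_pos','ee_rot','grip_width')})
ims=[]
for c in('scene','top'):
    im=read_camera(c); ims.append(im[:,:,::-1].copy())
    m=camera_model(c); print(c,m)
    for n in('panel_mid','leg_hinge','leg_tab','leg_foot','mat_top','cradle','bottle','tape','gear','bracket'):
        print(n,[([round(float(v)) for v in d['at']],round(float(d['confidence']),2)) for d in spot_point(n,c)[:3]])
cv2.imwrite('pics/scene.png',cv2.resize(ims[0],(800,600)))
cv2.imwrite('pics/top.png',cv2.resize(ims[1],(800,600)))
E
```

```text
pics
{'clock': 0.0, 'ee_pos': array([0.15559055, 0.60468612, 0.25189598]), 'ee_rot': array([-3.94276777e-01, -3.11665565e+00,  2.93026541e-03]), 'grip_width': 0.08789319650900747}
scene {'fov_y': 47.426740211880215, 'cx': 256.3402747706554, 'cy': 196.6737339117861, 'k1': -0.06220268040643513, 'rvec': array([ 2.36588855,  0.9856064 , -0.32009469]), 'tvec': array([-0.43139599, -0.22991966,  1.39778368])}
panel_mid [([231, 140], 0.96), ([311, 95], 0.69), ([305, 153], 0.64)]
leg_hinge [([307, 146], 0.69)]
leg_tab []
leg_foot [([315, 180], 0.59), ([290, 102], 0.37)]
mat_top [([166, 291], 0.72)]
cradle [([308, 172], 0.57)]
bottle []
tape [([208, 198], 0.75)]
gear [([260, 250], 0.63)]
bracket [([326, 241], 0.87)]
top {'fov_y': 48.03111942090914, 'cx': 250.60425551914574, 'cy': 191.05702385359794, 'k1': 0.028980262457500513, 'rvec': array([ 2.15506694, -2.18885649,  0.10678161]), 'tvec': array([0.08906485, 0.55311857, 1.39706346])}
panel_mid [([220, 263], 0.81), ([191, 192], 0.63), ([353, 190], 0.36)]
leg_hinge [([191, 193], 0.45)]
leg_tab [([205, 173], 0.73)]
leg_foot [([202, 176], 0.61), ([200, 185], 0.44)]
mat_top [([350, 190], 0.9)]
cradle [([196, 195], 0.9), ([199, 183], 0.23)]
bottle [([282, 131], 0.6), ([202, 176], 0.22)]
tape [([270, 238], 0.68)]
gear [([271, 166], 0.84)]
bracket [([233, 140], 0.57)]
```

View pics/scene.png

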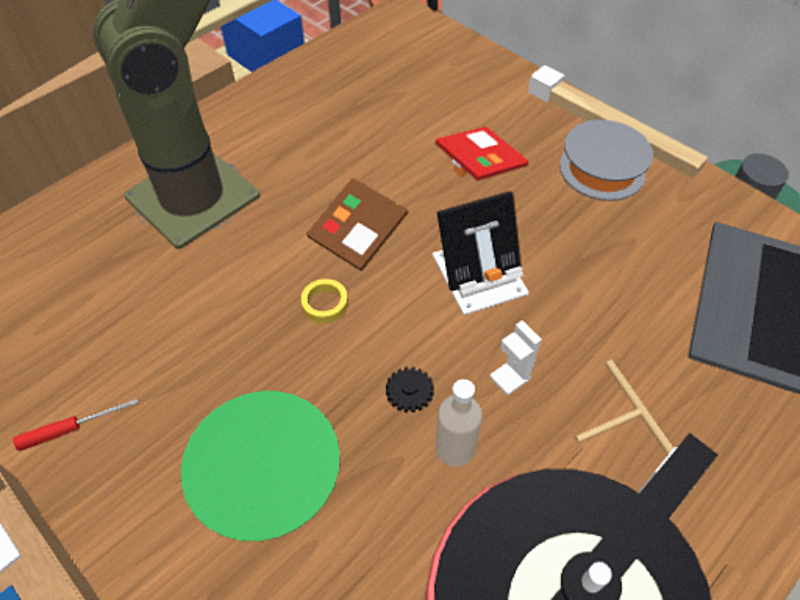

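View pics/top.png

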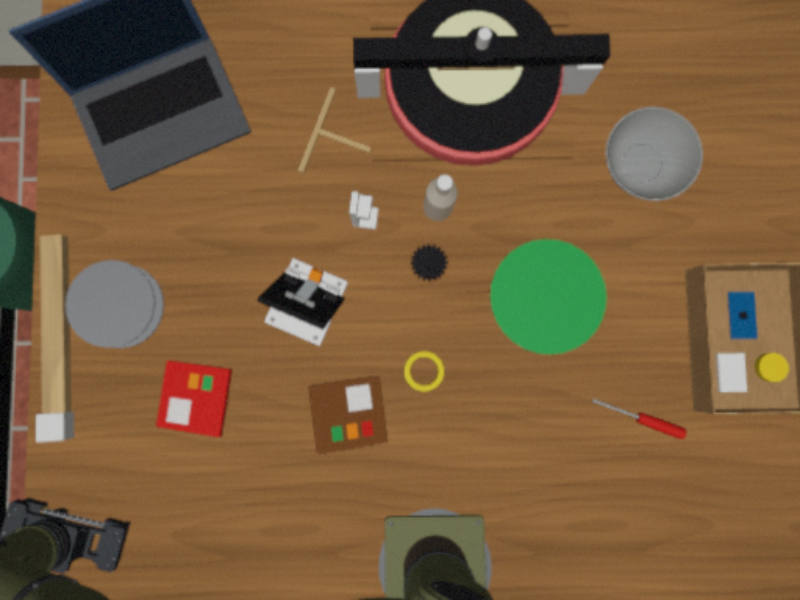

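The scene view shows the black panel, back up, on the white cradle at (480,240) of 800x600 and its orange tab at (493,274). The top view shows it at (303,295). Candidates in the top view are black (303,295), brown (348,413) and red (194,398). Only the black one is on the white cradle with a kickstand and tab, so it is the one. I'll fit its pose and confirm in a crop.

```bash
cat > h.py <<'E'
import numpy as np, cv2
from scipy.spatial.transform import Rotation as R
from scipy.optimize import least_squares
def proj(m,P):
    p=R.from_rotvec(m['rvec']).apply(np.atleast_2d(P))+m['tvec']
    s=p[:,:2]/p[:,2:]; s=s*(1+m['k1']*(s**2).sum(1,keepdims=True))
    return s*(192/np.tan(np.radians(m['fov_y'])/2))+[m['cx'],m['cy']]
def unproj(m,uv,z):
    f=least_squares(lambda q:proj(m,[q[0],q[1],z])[0]-uv,[.5,0]); return f.x
def panel(q,leg=None,lean=-.5,z0=.032):
    """q=x,y,heading(of +x axis)[,leg]; dict of world points"""
    x,y,h=q[:3]; a=q[3] if leg is None else leg
    M=R.from_euler('z',h)*R.from_euler('y',lean)
    hg=np.array([.013,0,.105]); d=np.array([np.sin(a),0,-np.cos(a)]); o=np.array([np.cos(a),0,np.sin(a)])
    L=dict(panel=[0,0,0],panel_mid=[0,0,.075],leg_hinge=hg,leg_tab=hg+.082*d+.015*o,leg_foot=hg+.1*d)
    for n,(sy,z) in dict(TL=(1,.15),TR=(-1,.15),BR=(-1,0),BL=(1,0)).items(): L[n]=[.007,sy*.07,z]; L['s'+n]=[-.007,sy*.07,z]
    return {k:M.apply(v)+[x,y,z0] for k,v in L.items()}
E
python3 - <<'E'
from h import *
from rig import *
C={c:camera_model(c) for c in('scene','top')}
ob=[('scene','panel_mid',(305,153)),('scene','leg_hinge',(307,146)),('scene','leg_foot',(315,180)),('top','leg_hinge',(191,193)),('top','leg_tab',(205,173)),('top','leg_foot',(202,176)),('top','panel_mid',(191,192)),
('scene','TL',(438*.64,208*.64)),('scene','TR',(515*.64,193*.64))]
def f(q):
    P=panel(q); return np.concatenate([proj(C[c],P[n])[0]-uv for c,n,uv in ob])
r=least_squares(f,[.6,.27,-.3,.05],loss='soft_l1'); print(r.x,f(r.x).round(1))
P=panel(r.x); print({k:v.round(3) for k,v in P.items()})
for n,uv,z in(('mat',(350,190),.003),('bottle',(282,131),0),('tape',(270,238),0),('gear',(271,166),0),('bracket',(233,140),0)): print(n,unproj(C['top'],uv,z).round(3))
print('mat scene',unproj(C['scene'],(166,291),.003))
out=[]
for c,(u,v) in(('scene',(307,155)),('top',(196,188))):
    im=read_camera(c)[:,:,::-1].copy()
    k=8; im=cv2.resize(im[v-36:v+36,u-25-8:u+25+8],None,fx=k*.75,fy=k*.75,interpolation=cv2.INTER_CUBIC)
    for n in('TL','TR','BR','BL','leg_tab','leg_hinge'):
        p=(proj(C[c],P[n])[0]-[u-33,v-36])*6; cv2.circle(im,tuple(int(t) for t in p),3,(255,0,255),1)
    out.append(im)
cv2.imwrite('pics/crop.png',np.hstack(out))
E
```

```text
[ 0.57782805  0.24456329 -0.49797047  0.29858107] [  1.6  -0.3   0.3  -2.   -1.    0.1  -0.   -0.8  -1.7   1.4   2.5  -1.3
   1.9   0.4  49.3 -11.  -49.7   9.4]
{'panel': array([0.578, 0.245, 0.032]), 'panel_mid': array([0.546, 0.262, 0.098]), 'leg_hinge': array([0.544, 0.263, 0.13 ]), 'leg_tab': array([0.604, 0.23 , 0.084]), 'leg_foot': array([0.607, 0.229, 0.061]), 'TL': array([0.553, 0.337, 0.167]), 'sTL': array([0.543, 0.343, 0.16 ]), 'TR': array([0.487, 0.214, 0.167]), 'sTR': array([0.476, 0.22 , 0.16 ]), 'BR': array([0.55 , 0.18 , 0.035]), 'sBR': array([0.539, 0.186, 0.029]), 'BL': array([0.617, 0.303, 0.035]), 'sBL': array([0.606, 0.309, 0.029])}
mat [ 0.555 -0.253]
bottle [ 0.761 -0.03 ]
tape [0.399 0.018]
gear [0.641 0.01 ]
bracket [0.733 0.138]
mat scene [ 0.55035102 -0.24938078]
```

View pics/crop.png

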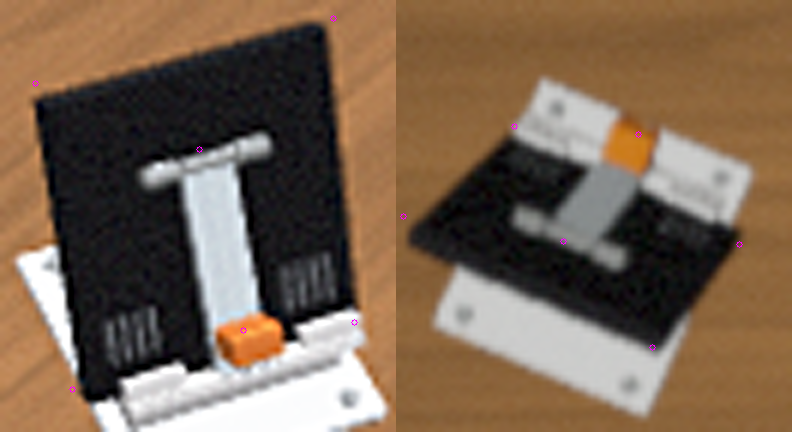

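The crop confirms the black panel with kickstand, barrel and orange tab, held by two lips. Left and right were swapped in the fit, so I'll refit from the crop corners.

```bash
python3 - <<'E'
from h import *
from rig import *
C={c:camera_model(c) for c in('scene','top')}
S=lambda a,b:(274+a/6-.4,119+b/6-.4)
T=lambda a,b:(163+(a-396)/6-.4,152+b/6-.4)
ob=[('scene','TR',S(37,103)),('scene','TL',S(324,30)),('scene','BR',S(90,398)),('scene','leg_tab',S(250,340)),('scene','leg_hinge',S(206,160)),
('top','TL',T(411,226)),('top','TR',T(657,333)),('top','BL',T(515,138)),('top','BR',T(742,232)),('top','leg_tab',T(630,146)),('top','leg_hinge',T(570,238))]
def f(q):
    P=panel(q[:4],z0=q[4]); return np.r_[np.concatenate([proj(C[c],P[n])[0]-uv for c,n,uv in ob]),(q[4]-.032)/.002]
r=least_squares(f,[.6,.27,-.3,.05,.032],loss='soft_l1'); print(r.x.round(4),f(r.x).round(1))
P=panel(r.x,z0=r.x[4]); print({k:v.round(3) for k,v in P.items()})
s=telemetry.observe(); M=R.from_rotvec(s['ee_rot']).as_matrix(); print(M.round(3)); h=r.x[2]
yh=np.arctan2(M[1,1],M[0,1]); print('tool y heading',yh,'panel y',h+np.pi/2,'yaw cmd to align (pos=cw):',yh-(h+np.pi/2))
print('to tab, panel-aligned tool axes', )
print(P['leg_tab']-s['ee_pos'])
E
```

```text
[ 0.5817  0.2455 -0.424   0.1388  0.0308] [ 0.4 -0.1  0.8 -1.5 -0.4  1.2 -0.3 -0.4 -0.4 -0.2 -0.4 -0.1  1.6  0.7
 -0.7 -1.3  0.3 -0.2  0.2 -0.2 -0.   0.1 -0.6]
{'panel': array([0.582, 0.246, 0.031]), 'panel_mid': array([0.549, 0.26 , 0.097]), 'leg_hinge': array([0.546, 0.262, 0.129]), 'leg_tab': array([0.602, 0.236, 0.072]), 'leg_foot': array([0.601, 0.237, 0.049]), 'TL': array([0.551, 0.336, 0.166]), 'sTL': array([0.539, 0.341, 0.159]), 'TR': array([0.493, 0.209, 0.166]), 'sTR': array([0.482, 0.214, 0.159]), 'BR': array([0.558, 0.179, 0.034]), 'sBR': array([0.547, 0.184, 0.027]), 'BL': array([0.616, 0.307, 0.034]), 'sBL': array([0.605, 0.312, 0.027])}
[[-0.968  0.249 -0.   ]
 [ 0.249  0.968  0.   ]
 [ 0.     0.    -1.   ]]
tool y heading 1.3189411120326868 panel y 1.146783795618528 yaw cmd to align (pos=cw): 0.17215731641415877
to tab, panel-aligned tool axes
[ 0.44604102 -0.36885598 -0.18048052]
```

Emit:
drive_tool(series="-40 -19 0 0 0;-40 -19 0 0 0;-40 -19 0 0 0;-40 -19 0 0 0;-40 -19 0 0 0;-40 -19 0 0 0;-40 -19 0 0 0;-40 -19 0 0 0;-40 -19 0 0 0;-40 -19 0 0 0;-40 -19 0 0 0;-40 -19 0 0 0;-42 -18 5 0 0;0 0 10 0.086 0;0 0 15 0.086 0;0 0 10 0 100;0 0 0 0 100;0 0 0 0 100")

```text
clock: 3.0
ee_pos: [0.5998, 0.2375, 0.2129]
ee_rot: [-0.657, -3.072, -0.0]
force: [0.4, 1.1, 1.1]
grip_width: 0.066
gripper_force: 0.0
```

```bash
cat > w.py <<'E'
from h import *
from rig import *
s=telemetry.observe(); m=camera_model('wrist'); im=read_camera('wrist')[:,:,::-1].copy()
print(s['clock'],s['ee_pos'].round(4),s['ee_rot'].round(4),s['joints'].round(2),s['grip_width'],s['force'])
E
python3 - <<'E'
from w import *
P=panel([.5817,.2455,-.424,.139],z0=.0308)
for n in('TL','TR','BL','BR','leg_tab','leg_hinge'):
    p=proj(m,P[n])[0]; print(n,p.round(1)); cv2.circle(im,tuple(int(t) for t in p),3,(255,0,255),1)
for n in('leg_tab','leg_hinge','panel_mid'): print(n,[(np.round(d['at'],1),round(d['confidence'],2)) for d in spot_point(n,'wrist')[:2]])
cv2.imwrite('pics/w1.png',cv2.resize(im,(800,600)))
E
```

```text
3.0 [0.5998 0.2375 0.2129] [-6.573e-01 -3.072e+00 -4.000e-04] [-0.34  0.76 -0.2   1.54  0.18  0.86  0.54] 0.06601856761577962 [0.39203783 1.08889676 1.12220834]
TL [382.9  77. ]
TR [128.9  76.4]
BL [323.9 163.4]
BR [188.2 163.1]
leg_tab [256.  187.6]
leg_hinge [256.  123.3]
leg_tab [(array([255.7, 186.3]), 0.92), (array([256.1, 123.1]), 0.39)]
leg_hinge [(array([256.7, 126.8]), 0.79)]
panel_mid [(array([252.1, 126.2]), 0.76)]
```

View pics/w1.png

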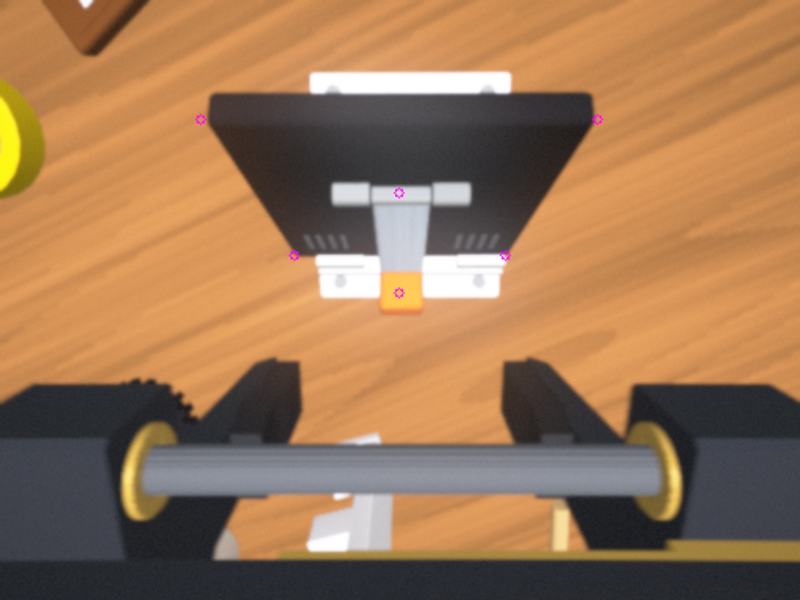

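Model and picture agree: the tab is at about (256,187) in the 512 frame and the markers sit on it. Descending onto the tab.

Emit:
drive_tool(series="-5 0 30 0 100;0 0 30 0 100;0 0 30 0 120;0 0 25 0 120;0 0 15 0 120;0 0 9 0 120;0 0 0 0 120;0 0 0 0 220;0 0 0 0 220;0 0 0 0 220;0 0 0 0 220;0 0 0 0 220", grip_force=12)

```text
clock: 4.4
ee_pos: [0.6048, 0.2353, 0.0744]
ee_rot: [0.66, 3.071, 0.001]
force: [-0.2, -0.3, 3.2]
grip_width: 0.0254
gripper_force: 12.0
```

Emit:
drive_tool(series="-4 0 -4.7 0 220;-3.7 0 -5 0 220;-3.3 0 -5.2 0 220;-2.9 0 -5.4 0 220;-2.5 0 -5.6 0 220;-2.1 0 -5.9 0 220;-1.6 0 -6 0 220;-1.2 0 -6 0 220;-0.8 0 -6 0 220;0 0 0 0 220")

```text
clock: 5.4
ee_pos: [0.6252, 0.2257, 0.1247]
ee_rot: [0.661, 3.07, 0.001]
force: [0.0, 1.2, 0.1]
grip_width: 0.0259
gripper_force: 12.0
```

Emit:
drive_tool(series="-0.3 0 -4 0 220;0 0 -2 0 220;0 0 0 0 220")

```text
clock: 5.7
ee_pos: [0.6254, 0.2256, 0.1299]
ee_rot: [0.661, 3.07, 0.0]
force: [0.5, 0.8, -1.2]
grip_width: 0.026
gripper_force: 12.0
```

Emit:
drive_tool(series="0 0 -2 0 220;0 0 -1.5 0 220;0 0 0 0 220")

```text
clock: 6.0
ee_pos: [0.6253, 0.2257, 0.1333]
ee_rot: [0.661, 3.071, 0.0]
force: [1.4, 0.8, -1.1]
grip_width: 0.0257
gripper_force: 12.0
```

```bash
python3 - <<'E'
from w import *
for a in(.6,.75,.85):
    P=panel([.5817,.2455,-.424,a],z0=.0308)
    C=camera_model('scene'); print(a,P['leg_tab'].round(4),{n:proj(C,P[n])[0].round(1) for n in('leg_tab','leg_foot')})
sc=read_camera('scene')[:,:,::-1].copy()
cv2.imwrite('pics/s2.png',cv2.resize(sc[90:240,210:410],(800,600),interpolation=cv2.INTER_CUBIC))
E
```

```text
6.0 [0.6253 0.2257 0.1333] [6.6070e-01 3.0707e+00 3.0000e-04] [-0.32  0.89 -0.18  1.53  0.21  0.74  0.55] 0.025684117290569717 [ 1.41316617  0.79382478 -1.06778404]
0.6 [0.619  0.2287 0.1054] {'leg_tab': array([319.3, 172.5]), 'leg_foot': array([319.8, 180.1])}
0.75 [0.6215 0.2276 0.1176] {'leg_tab': array([320.2, 170.4]), 'leg_foot': array([321.4, 178.6])}
0.85 [0.6221 0.2272 0.1259] {'leg_tab': array([320.7, 168.6]), 'leg_foot': array([322.2, 177.1])}
```

View pics/s2.png

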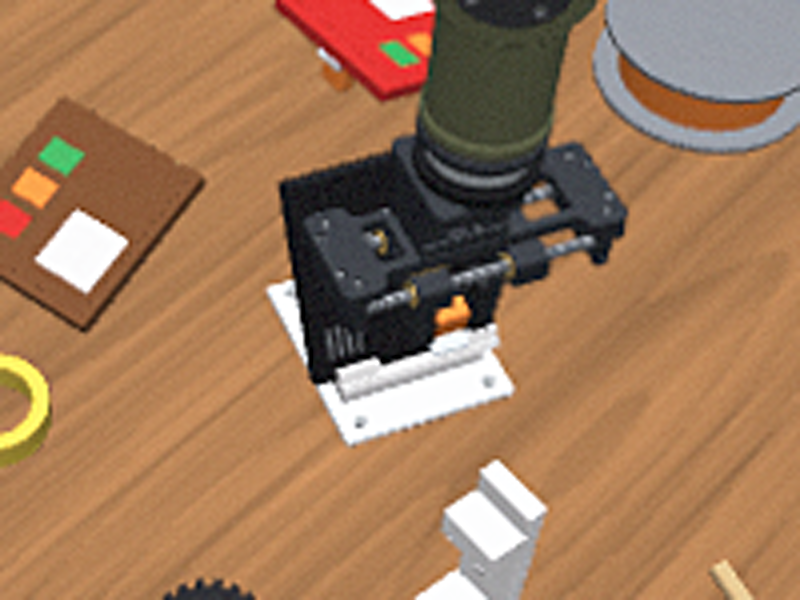

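The tab has swung out to about (323,168) in the 512 frame. There is no stop force yet, so I'll nudge a bit further.

Emit:
drive_tool(series="0.2 0 -2 0 220;0.2 0 -2 0 220;0.3 0 -2 0 220;0 0 0 0 220")

```text
clock: 6.5
ee_pos: [0.6241, 0.2262, 0.1372]
ee_rot: [-0.66, -3.071, -0.0]
force: [6.6, 1.9, -13.1]
grip_width: 0.0258
gripper_force: 12.0
```

Emit:
drive_tool(series="0 0 2 0 220;0 0 0 0 120;0 0 0 0 110;0 0 0 0 110;0 0 -20 0 110;0 0 -30 0 110;0 0 -30 0 110;0 0 -20 0 110;0 0 0 0 110;0 0 0 0 110")

```text
clock: 7.5
ee_pos: [0.6239, 0.2259, 0.237]
ee_rot: [-0.661, -3.071, 0.0]
force: [-0.4, -0.3, -0.5]
grip_width: 0.0499
gripper_force: 0.0
```

```bash
python3 - <<'E'
from w import *
ob={}
for n in('leg_tab','leg_hinge','leg_foot','panel_mid'): 
    d=spot_point(n,'wrist')[:2]; print(n,[(np.round(e['at'],1),round(e['confidence'],2)) for e in d])
for a in(.7,.85):
    P=panel([.5817,.2455,-.424,a],z0=.0308); print(a,{n:proj(m,P[n])[0].round(1) for n in('TL','TR','leg_tab','leg_hinge','leg_foot')})
for n in('TL','TR','sTL','sTR','leg_tab','leg_hinge','leg_foot'): cv2.circle(im,tuple(int(t) for t in proj(m,P[n])[0]),2,(255,0,255),1)
cv2.imwrite('pics/w2.png',cv2.resize(im,(800,600)))
E
```

```text
7.5 [0.6239 0.2259 0.237 ] [-6.6050e-01 -3.0712e+00  2.0000e-04] [-0.31  0.76 -0.21  1.45  0.17  0.95  0.58] 0.04986376209865263 [-0.40935671 -0.29841502 -0.5308932 ]
leg_tab [(array([257.5, 189.6]), 0.68), (array([230. , 265.9]), 0.17)]
leg_hinge [(array([257.5,  85.2]), 0.95)]
leg_foot [(array([258.3, 202. ]), 0.77)]
panel_mid [(array([256.3,  93.8]), 0.97)]
0.7 {'TL': array([373. ,  32.9]), 'TR': array([140.5,  32.9]), 'leg_tab': array([256.7, 186.1]), 'leg_hinge': array([256.7,  84.7]), 'leg_foot': array([256.7, 192.3])}
0.85 {'TL': array([373. ,  32.9]), 'TR': array([140.5,  32.9]), 'leg_tab': array([256.7, 191.5]), 'leg_hinge': array([256.7,  84.7]), 'leg_foot': array([256.7, 201.3])}
```

View pics/w2.png

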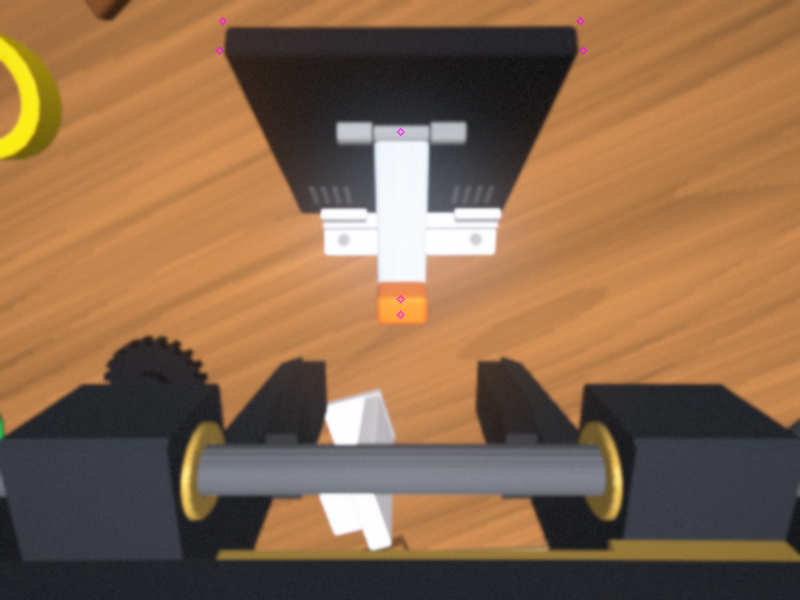

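The kickstand is fully open, with the foot at (257,201) as modelled, and the panel is still seated. The top edge sits slightly off my markers, so I'll refine it with this picture.

```bash
python3 - <<'E'
from w import *
k=1/1.5625
ob=[('TL',(577,55)),('TR',(225,55)),('sTL',(576,28)),('sTR',(227,28)),('leg_hinge',(401,132)),('leg_foot',(402,316)),('BLx',(503,212)),('BRx',(300,212))]
print('cam',(-R.from_rotvec(m['rvec']).inv().apply(m['tvec'])).round(3))
def f(q):
    P=panel([*q[:3],.85],z0=q[3],lean=q[4]); return np.r_[np.concatenate([proj(m,P[n])[0]-np.array(uv)*k for n,uv in ob if n in P]),(q[3]-.031)/.003*1,(q[4]+.5)/.02]
r=least_squares(f,[.58,.245,-.42,.031,-.5],loss='soft_l1'); print(r.x.round(4),f(r.x).round(1))
P=panel([*r.x[:3],.85],z0=r.x[3],lean=r.x[4]); print({k:v.round(4) for k,v in P.items()})
print('mid top back',(P['TL']+P['TR'])/2,'screen',(P['sTL']+P['sTR'])/2, 'bottom px',proj(m,P['BL'])[0]/k)
E
```

```text
7.75 [0.6236 0.2258 0.2357] [-6.6020e-01 -3.0694e+00  2.0000e-03] [-0.31  0.76 -0.21  1.45  0.17  0.95  0.58] 0.04985289553525731 [-0.52150837 -0.14102018 -0.04508556]
cam [0.56  0.255 0.369]
[ 0.5837  0.2443 -0.4231  0.0257 -0.5153] [ 0.7  0.4 -0.3  0.7 -0.5 -1.3  0.2 -1.   0.2  2.3 -0.4 -0.4 -1.8 -0.8]
{'panel': array([0.5837, 0.2443, 0.0257]), 'panel_mid': array([0.55  , 0.2595, 0.091 ]), 'leg_hinge': array([0.5468, 0.2609, 0.1235]), 'leg_tab': array([0.6228, 0.2267, 0.1214]), 'leg_foot': array([0.6361, 0.2207, 0.1031]), 'TL': array([0.5506, 0.336 , 0.1597]), 'sTL': array([0.5394, 0.341 , 0.1528]), 'TR': array([0.4931, 0.2083, 0.1597]), 'sTR': array([0.482 , 0.2133, 0.1528]), 'BR': array([0.5605, 0.1779, 0.0291]), 'sBR': array([0.5494, 0.183 , 0.0222]), 'BL': array([0.6179, 0.3056, 0.0291]), 'sBL': array([0.6068, 0.3106, 0.0222])}
mid top back [0.52181201 0.27212518 0.15967052] screen [0.510704   0.2771274  0.15277198] bottom px [501.14384024 214.21419007]
```

Emit:
drive_tool(series="30 0 0 0 110;30 0 0 0 110;30 0 0 0 110;24 0 0 0 110;0 0 0 0.143 110;0 0 0 0.143 110;0 0 0 0.143 110;0 0 0 0.143 110;0 0 0 0.143 110;0 0 0 0.143 110;0 0 0 0.143 110;0 0 0 0.143 110;0 0 0 0.143 110;0 0 0 0.143 110;0 0 0 0.141 110;0 0 20 0 110;0 0 0 0 110;0 0 0 0 110")

```text
clock: 9.6
ee_pos: [0.52, 0.2729, 0.2167]
ee_rot: [-2.639, -1.705, 0.002]
force: [0.5, -0.1, 0.2]
grip_width: 0.05
gripper_force: 0.0
```

```bash
python3 - <<'E'
from w import *
M=R.from_rotvec(s['ee_rot']).as_matrix(); print(M.round(3))
print('err tool axes to (.520,.273,.159)',(M.T@(np.array([.520,.273,.159])-s['ee_pos'])).round(4))
cv2.imwrite('pics/w3.png',cv2.resize(im,(640,480)))
E
```

```text
9.6 [0.52   0.2729 0.2167] [-2.6385e+00 -1.7049e+00  2.1000e-03] [-0.71  0.7   0.25  1.73 -0.24  0.74 -0.75] 0.05000604314728209 [ 0.46801963 -0.0917804   0.24350176]
[[ 0.411  0.912 -0.001]
 [ 0.912 -0.411 -0.001]
 [-0.001 -0.001 -1.   ]]
err tool axes to (.520,.273,.159) [ 0.0001 -0.      0.0577]
```

View pics/w3.png

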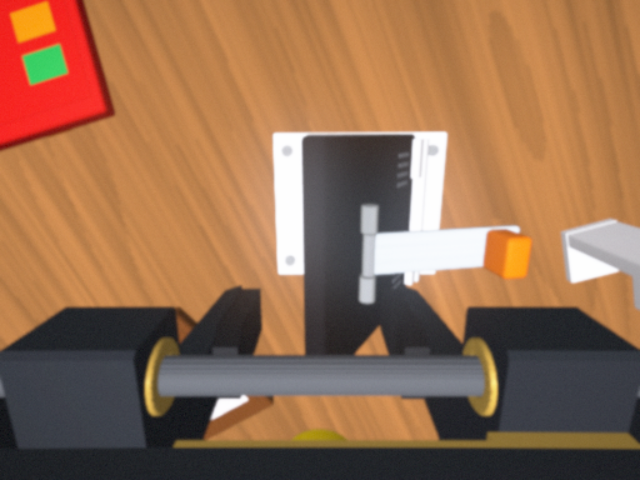

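Fingers straddle the panel's top edge (inner faces at about x=258 and x=380 in the 640 picture, panel between 304 and 412). Descending and pinching.

Emit:
drive_tool(series="0 0 20 0 110;0 0 20 0 110;0 0 12 0 110;0 0 6 0 110;0 0 0 0 110;0 0 0 0 230;0 0 0 0 230;0 0 0 0 230;0 0 0 0 230;0 0 0 0 230", grip_force=20)

```text
clock: 10.65
ee_pos: [0.5211, 0.2729, 0.1595]
ee_rot: [2.639, 1.704, 0.003]
force: [0.6, -0.8, 2.5]
grip_width: 0.0213
gripper_force: 18.2
```

Emit:
drive_tool(series="0 -1.4 -2.6 0 230;0 -1.4 -2.6 0 230;0 -1.4 -2.6 0 230;0 -1.4 -2.6 0 230;0 0 0 0 230")

```text
clock: 11.15
ee_pos: [0.5162, 0.2747, 0.1699]
ee_rot: [2.638, 1.703, 0.002]
force: [4.0, -2.1, -2.1]
grip_width: 0.0209
gripper_force: 19.2
```

```bash
python3 - <<'E'
from w import *
sc=read_camera('scene')[:,:,::-1].copy()
cv2.imwrite('pics/s4.png',np.hstack([cv2.resize(im,(400,300)),cv2.resize(sc[90:240,210:410],(400,300),interpolation=cv2.INTER_CUBIC)]))
E
```

```text
11.15 [0.5162 0.2747 0.1699] [2.6384e+00 1.7026e+00 2.4000e-03] [-0.7   0.76  0.23  1.78 -0.27  0.63 -0.74] 0.02086108459948185 [ 3.99711332 -2.13132729 -2.10505954]
```

View pics/s4.png

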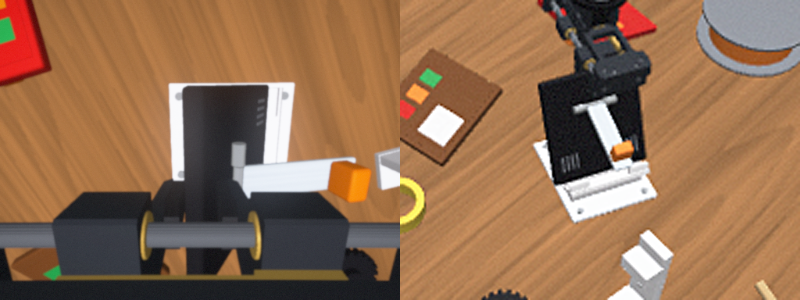

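The panel is held and drawing out. Continue along its z.

Emit:
drive_tool(series="0 -1.4 -2.6 0 230;0 -1.4 -2.6 0 230;0 -1.4 -2.6 0 230;0 -1.4 -2.6 0 230;0 -1.4 -2.6 0 230;0 -1.4 -2.6 0 230;0 -1.4 -2.6 0 230;0 -1.4 -2.6 0 230;0 -1.4 -2.6 0 230;0 0 0 0 230")

```text
clock: 12.25
ee_pos: [0.5046, 0.28, 0.1931]
ee_rot: [2.638, 1.703, 0.002]
force: [5.5, -2.5, -2.0]
grip_width: 0.0207
gripper_force: 19.2
```

Emit:
drive_tool(series="0 -2.4 -4.4 0 230;0 -3.4 -6.1 0 230;0 -3.4 -6.1 0 230;0 -3.4 -6.1 0 230;0 -3.4 -6.1 0 230;0 -3.4 -6.1 0 230;0 -3.4 -6.1 0 230;0 -3.4 -6.1 0 230;0 -3.4 -6.1 0 230;0 -3.4 -6.1 0 230;0 -1.7 -5 0 230;0 0 -8 0 230;0 0 -10 0 230;0 0 -10 0 230;0 0 -10 0 230;0 0 0 0 230")

```text
clock: 13.85
ee_pos: [0.4732, 0.295, 0.2969]
ee_rot: [-2.639, -1.704, -0.006]
force: [0.6, 1.0, -5.2]
grip_width: 0.0137
gripper_force: 20.0
```

Emit:
drive_tool(series="0 0 0 0 255;0 0 0 0 255;0 0 0 0 255", grip_force=55)

```text
clock: 14.15
ee_pos: [0.4718, 0.2945, 0.2946]
ee_rot: [-2.639, -1.704, 0.002]
force: [-0.3, 0.1, -4.8]
grip_width: 0.0131
gripper_force: 55.0
```

```bash
python3 - <<'E'
from w import *
sc=read_camera('scene')[:,:,::-1].copy()
cv2.imwrite('pics/s5.png',np.hstack([cv2.resize(im,(400,300)),cv2.resize(sc[60:210,190:390],(400,300),interpolation=cv2.INTER_CUBIC)]))
E
```

```text
14.15 [0.4718 0.2945 0.2946] [-2.6391e+00 -1.7042e+00  1.9000e-03] [-0.83  0.56  0.31  1.74 -0.21  0.87 -0.85] 0.013106986485690085 [-0.34358885  0.08106013 -4.83649924]
```

View pics/s5.png

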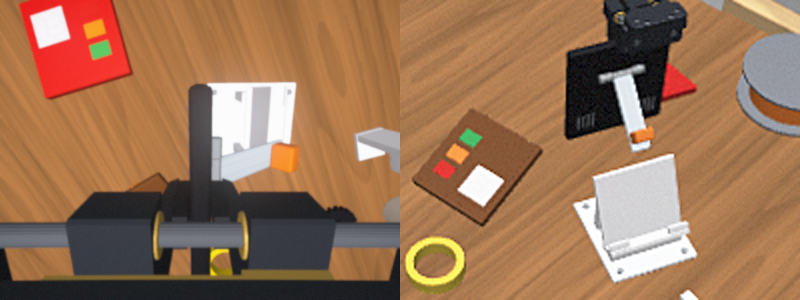

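The panel hangs upright in the pinch with the leg open (13 mm opening, 4.8 N). Carrying it to the mat.

Emit:
drive_tool(series="-9 5 0 0 255;-22 13 0 0 255;-31 18 0 0 255;-31 18 0 0 255;-31 18 0 0 255;-31 18 0 0 255;-31 18 0 0 255;-31 18 0 0 255;-31 18 0 0 255;-31 18 0 0 255;-31 18 0 0 255;-31 18 0 0 255;-31 18 0 0 255;-31 18 0 0 255;-31 18 0 0 255;-22 12 0 0 255;-8 4 0 0 255;0 0 0 0 255;0 0 0 0 255")

```text
clock: 16.15
ee_pos: [0.5254, -0.2366, 0.2948]
ee_rot: [-2.636, -1.705, -0.001]
force: [-0.7, 1.3, -5.5]
grip_width: 0.0129
gripper_force: 55.0
```

Emit:
drive_tool(series="0 0 10 0 255;0 0 20 0 255;0 0 25 0 255;0 0 25 0 255;0 0 20 0 255;0 0 10 0 255;0 0 2 0 255;0 0 0 0 255")

```text
clock: 16.95
ee_pos: [0.5259, -0.2381, 0.1833]
ee_rot: [2.638, 1.705, 0.001]
force: [0.7, -0.4, -5.5]
grip_width: 0.0131
gripper_force: 55.0
```

```bash
python3 - <<'E'
from w import *
for c in('scene','top'):
    sc=read_camera(c)[:,:,::-1].copy()
    if c=='scene': a=sc[150:375,60:260]
    else: b=sc[100:325,250:450]
    C=camera_model(c)
    for n in('panel_mid','leg_foot','panel','leg_hinge','mat_top'): print(c,n,[(np.round(d['at'],1),round(d['confidence'],2)) for d in spot_point(n,c)[:2]])
cv2.imwrite('pics/s6.png',cv2.resize(np.hstack([a,b]),(800,450),interpolation=cv2.INTER_CUBIC))
E
```

```text
16.95 [ 0.5259 -0.2381  0.1833] [2.6383e+00 1.7052e+00 6.0000e-04] [ 0.22  0.73  0.21  1.79 -0.23  0.64  0.15] 0.013111661645338888 [ 0.70647369 -0.41903381 -5.54114209]
scene panel_mid [(array([157.8, 264.4]), 0.93), (array([228.7, 140.5]), 0.89)]
scene leg_foot [(array([167.6, 301.6]), 0.57), (array([293.5, 105.5]), 0.39)]
scene panel [(array([163.9, 277.7]), 0.7), (array([242.6, 126.5]), 0.66)]
scene leg_hinge [(array([156. , 265.1]), 0.65)]
scene mat_top [(array([259.7, 250.6]), 0.71), (array([166. , 291.7]), 0.56)]
top panel_mid [(array([349.9, 196.2]), 0.86), (array([220.2, 265.7]), 0.82)]
top leg_foot [(array([360.9, 168.4]), 0.51)]
top panel [(array([201.3, 265.8]), 0.89), (array([358.4, 193.9]), 0.72)]
top leg_hinge [(array([357.5, 191.4]), 0.49), (array([271. , 238.8]), 0.42)]
top mat_top [(array([349.6, 189.9]), 0.81)]
```

View pics/s6.png

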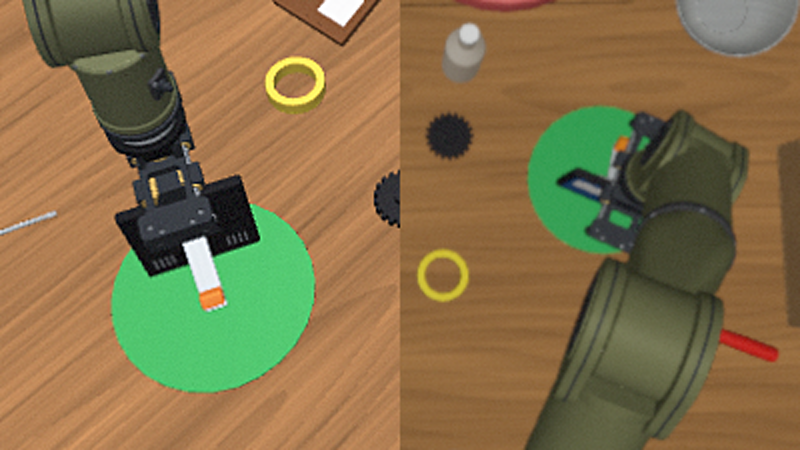

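The panel is upright over the mat with its leg out to the rear. Lowering gently until contact.

Emit:
drive_tool(series="0 0 5 0 255;0 0 5 0 255;0 0 5 0 255;0 0 2 0 255;0 0 2 0 255;0 0 0 0 255")

```text
clock: 18.2
ee_pos: [0.5254, -0.2385, 0.1638]
ee_rot: [-2.639, -1.704, 0.0]
force: [-0.0, -0.0, -4.7]
grip_width: 0.0131
gripper_force: 55.0
```

Emit:
drive_tool(series="0 0 1.5 0 255;0 0 1.5 0 255;0 0 0 0 255")

```text
clock: 18.5
ee_pos: [0.5255, -0.2384, 0.161]
ee_rot: [-2.639, -1.704, 0.0]
force: [0.0, -0.3, -5.5]
grip_width: 0.0135
gripper_force: 55.0
```

Emit:
drive_tool(series="0 0 1.5 0 255;0 0 1 0 255;0 0 0 0 255")

```text
clock: 18.8
ee_pos: [0.5264, -0.2381, 0.1593]
ee_rot: [2.638, 1.705, 0.003]
force: [-0.5, 2.3, 1.8]
grip_width: 0.0134
gripper_force: 55.0
```

Contact at TCP z ≈ 0.160. Now loosen slightly, keep the panel caged, and lower the fingers a bit along its sides.

Emit:
drive_tool(series="0 0 -0.5 0 255;0 0 0 0 197;0 0 0 0 197;0 0 0 0 197;0 0 0 0 197;0 0 3 0 197;0 0 4 0 197;0 0 4 0 197;0 0 3 0 197;0 0 0 0 197", grip_force=10)

```text
clock: 19.8
ee_pos: [0.5252, -0.2383, 0.1444]
ee_rot: [-2.638, -1.704, 0.001]
force: [0.4, 1.0, 0.0]
grip_width: 0.0197
gripper_force: 0.0
```

Emit:
drive_tool(series="0 2 0 0 197;0 2 0 0 197;0 2 0 0 197;0 2 0 0 197;0 2 0 0 197;0 2 0 0 197;0 2 0 0 197;0 2 0 0 197;0 2 0 0 195;0 2 0 0 193;0 2 0 0 191;0 2 0 0 189;0 2 0.5 0 187;0 2 0.5 0 185;0 0 0 0 185")

```text
clock: 21.3
ee_pos: [0.5514, -0.2502, 0.144]
ee_rot: [2.639, 1.704, 0.0]
force: [-0.0, 0.4, 0.2]
grip_width: 0.0243
gripper_force: 0.3
```

```bash
python3 - <<'E'
from w import *
sc=read_camera('scene')[:,:,::-1].copy()
cv2.imwrite('pics/s7.png',np.hstack([cv2.resize(im,(400,300)),cv2.resize(sc[200:350,80:280],(400,300),interpolation=cv2.INTER_CUBIC)]))
E
```

```text
21.3 [ 0.5514 -0.2502  0.144 ] [2.6388e+00 1.7041e+00 4.0000e-04] [ 0.24  0.82  0.19  1.73 -0.24  0.62  0.15] 0.024259351316205387 [-0.0204177   0.39969109  0.24560565]
```

View pics/s7.png

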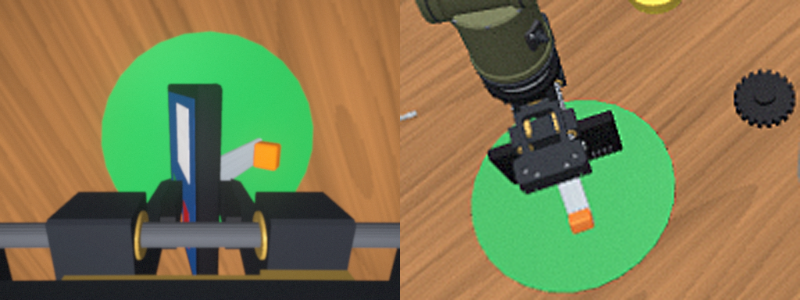

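The panel is leaning back, screen upward, resting on the rear finger. Continuing to let it down.

Emit:
drive_tool(series="0 2 0.5 0 183;0 2 0.5 0 181;0 2 0.5 0 179;0 2 0.5 0 177;0 2 0.5 0 175;0 2 0.5 0 173;0 2 0 0 171;0 2 0 0 169;0 2 0 0 167;0 2 0 0 165;0 2 0 0 163;0 2 0 0 161;0 2 0 0 159;0 1 0 0 157;0 0 0 0 155;0 0 0 0 155")

```text
clock: 23.0
ee_pos: [0.5755, -0.2611, 0.1411]
ee_rot: [-2.639, -1.704, 0.0]
force: [0.4, -0.3, -0.3]
grip_width: 0.034
gripper_force: 0.0
```

```bash
python3 - <<'E'
from w import *
sc=read_camera('scene')[:,:,::-1].copy()
cv2.imwrite('pics/s8.png',np.hstack([cv2.resize(im,(400,300)),cv2.resize(sc[200:350,80:280],(400,300),interpolation=cv2.INTER_CUBIC)]))
E
```

```text
23.0 [ 0.5755 -0.2611  0.1411] [-2.6389e+00 -1.7040e+00  3.0000e-04] [ 0.25  0.85  0.2   1.65 -0.24  0.67  0.15] 0.03401895735177539 [ 0.37282181 -0.31940524 -0.2888082 ]
```

View pics/s8.png

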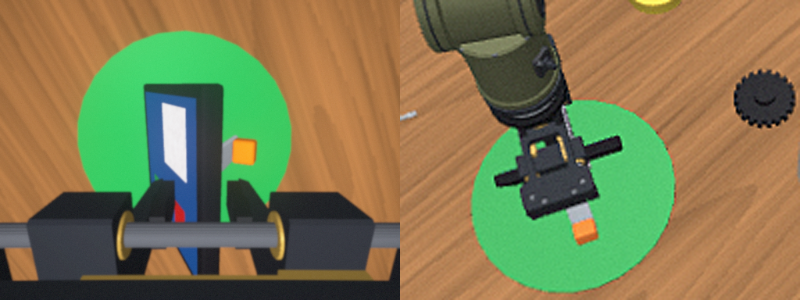

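The panel is free of both fingers and resting on its kickstand. Retreat straight up, then move off to the side.

Emit:
drive_tool(series="0 0 0 0 130;0 0 0 0 130;0 0 -5 0 130;0 0 -15 0 130;0 0 -30 0 130;0 0 -40 0 130;0 0 -40 0 130;0 0 -20 0 130;30 -20 0 0 130;40 -30 0 0 130;40 -30 0 0 130;40 -30 0 0 130;40 -30 0 0 130;0 0 0 0 130")

```text
clock: 24.5
ee_pos: [0.5251, -0.0213, 0.2919]
ee_rot: [-2.624, -1.718, -0.004]
force: [0.4, -0.7, -0.4]
grip_width: 0.043
gripper_force: 0.0
```

```bash
python3 - <<'E'
from w import *
C={c:camera_model(c) for c in('scene','top')}; I={c:read_camera(c)[:,:,::-1].copy() for c in C}
print(telemetry.observe()['force'].round(2))
ob=[]
for c in C:
    for n in('panel_mid','leg_foot','leg_tab','leg_hinge','panel'):
        d=spot_point(n,c); print(c,n,[(np.round(e['at'],1),round(e['confidence'],2)) for e in d[:2]])
# predicted stand: origin from u_p
u=np.array([np.cos(-.4234),np.sin(-.4234)])
P=panel([*(np.array([.5262,-.2383])+.0007*u),-.4234,.85],lean=.4487,z0=.003+.007*np.sin(.4487)*1)
print({n:v.round(3) for n,v in P.items() if len(n)>3})
for c in C:
    print(c,{n:proj(C[c],P[n])[0].round(1) for n in('panel_mid','leg_foot','leg_tab','leg_hinge','panel')})
    for n in('TL','TR','sTL','sTR','sBL','sBR','leg_tab'): cv2.circle(I[c],tuple(int(t) for t in proj(C[c],P[n])[0]),1,(255,0,255),-1)
cv2.imwrite('pics/fin.png',np.hstack([cv2.resize(I['scene'][200:350,80:280],(400,300)),cv2.resize(I['top'][100:250,250:450],(400,300))]))
E
```

```text
24.5 [ 0.5251 -0.0213  0.2919] [-2.6236 -1.7182 -0.0039] [-0.22  0.52  0.28  1.83 -0.2   0.82 -0.25] 0.0430111992834684 [ 0.37659087 -0.69798396 -0.42024963]
[-0.25 -0.59 -0.64]
scene panel_mid [(array([161. , 276.1]), 0.93), (array([306.8,  97.4]), 0.88)]
scene leg_foot [(array([170.3, 314.4]), 0.62), (array([162. , 280.2]), 0.52)]
scene leg_tab [(array([174.4, 315.1]), 0.96), (array([291.7, 109.5]), 0.47)]
scene leg_hinge [(array([161.4, 289.6]), 0.96)]
scene panel [(array([245.3, 126.7]), 0.84), (array([289.9, 101.7]), 0.74)]
top panel_mid [(array([127.9, 250.9]), 0.95), (array([222.3, 266.5]), 0.77)]
top leg_foot [(array([359.1, 180.8]), 0.69), (array([352.2, 169.9]), 0.44)]
top leg_tab [(array([362. , 169.2]), 0.6)]
top leg_hinge [(array([360.8, 179.9]), 0.37)]
top panel [(array([142.4, 257.5]), 0.92), (array([202.3, 265.6]), 0.63)]
{'panel': array([ 0.527, -0.239,  0.006]), 'panel_mid': array([ 0.556, -0.252,  0.074]), 'leg_hinge': array([ 0.579, -0.262,  0.095]), 'leg_tab': array([ 0.621, -0.281,  0.025]), 'leg_foot': array([ 0.615, -0.278,  0.003])}
scene {'panel_mid': array([161.3, 281.5]), 'leg_foot': array([173.2, 317.1]), 'leg_tab': array([172.3, 316.4]), 'leg_hinge': array([162.1, 287.1]), 'panel': array([163.4, 281.3])}
top {'panel_mid': array([354.7, 187.4]), 'leg_foot': array([356.8, 172.3]), 'leg_tab': array([359.2, 169.5]), 'leg_hinge': array([359.3, 179.5]), 'panel': array([346.2, 198.4])}
```

View pics/fin.png

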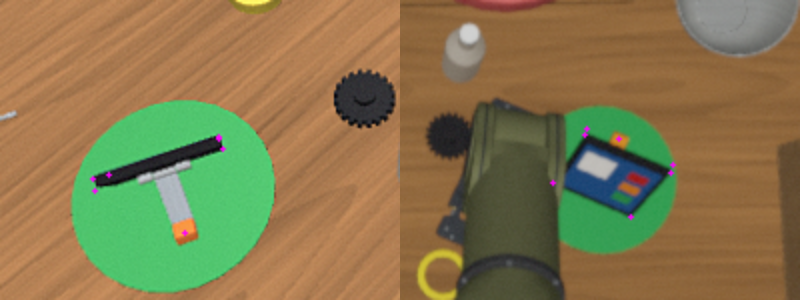

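The panel stands as predicted, with its mid over the mat centre, screen up and foot on the mat. The tape roll, gear and bottle are untouched. Handing in.

```bash
python3 -c "
from rig import workorder; print(workorder.finish_job())"
```

```text
the job is handed in; nothing more can be done
None
```

The kickstand was opened to its stop, the panel was stood leaning back on it within about a centimetre of the mat's centre, and the job was handed in at about 25 s; the hand-in call returned no verdict.

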